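# Draw the unlock pattern on the analyser's touchscreen

## Robot

A 6-joint arm with a two-finger parallel gripper is mounted at the origin on the work surface. World frame = base frame: x ahead of the robot, y to its left, z up, the work surface at z = 0. Lengths are in m, angles in degrees, forces in N, time in s.
With the tool pointing down it reaches from about 0.25 to 0.725 m from the base axis. Payload 9.7 kg.
Tool frame: the origin (TCP) lies between the finger pads, 19 mm behind the fingertips; this is the grasp point; z points along the fingers, y is the line along which they close (so a half turn about z gives the same grasp; the last joint's range is limited). The gripper opens to 85 mm and grips with 20 to 120 N. Pads are 22 mm wide; open, the fingers measure 114 mm over their backs; the gripper's body (76 mm by 85 mm) begins 54 mm behind the grasp point. The pads swing forward as they close: fully open they stand 13 mm farther back than shut.
Start: joints at [67.552, 4.979, 10.078, 95.1, 0, 90], TCP at [0.21, 0.508, 0.25] pointing down, gripper open.
Joint ranges: [-179.16, 179.16], [-48.56, 103.87], [-65.8, 70.77], [-126.05, 130.52], [-82.76, 87.17], [-180, 180]. Speed limits (degrees/s): [127.2, 127.2, 147.25, 180, 180, 180].

## Interface

Orientations are given as [roll, pitch, yaw] about the fixed x, y, z axes, in that order (R = Rz(yaw) Ry(pitch) Rx(roll)).
In Python, from workcell import sensors, camera, camera_params, bot gives the robot as it stands.
- The arm moves only by the tool apply_moves, never from a script. Its argument "motion" is a list of rows, each an object with "jaw": the opening, from -1 (shut) to 1 (fully open); "xyz": the shift along the tool's x, y, z in mm, a list of three; "twist": the turn about the tool's z in rad. A call has 1 to 5 rows; each row is the pose to reach, as a shift and turn from the pose commanded when the call began, along the tool's axes at that moment; what a row does not reach only later rows make up. A row lasts 1/8 s, in which the tool goes at most 62.5 mm and 10.7 degrees, less where a joint would pass 70% of its speed; a pose out of reach is approached as far as the arm can. A call with a gripper value outside its range is refused whole. The fingers move at their own pace and stop on an object; "grip_force" is the grip in N (left out, the last holds). Time passes only in rows, so rows that repeat a pose let the fingers close. It gives the time, the measured TCP pose, the force, the opening and the grip force at its end, in the units of the state.
- sensors.get_obs(): the state, without advancing time (a new reading comes with each control period).
- camera(name): name is "scene" or "top" or "wrist"; returns (picture, depth): 480x640x3 uint8, red, green, blue; 480x640 float32, m along the optical axis (not along the pixel's ray), 0 where there is no reading.
- camera_params(name): a dict with "mtx" (3x3 intrinsics, pixels), "rvec" (rotation vector, rad) and "tvec" (3), from world to camera coordinates, as OpenCV has them. Camera axes: x right, y down, z forward; pixel columns grow to the right and rows downward; lengths in m; the calibration is good to about 2 mm. The wrist camera is an equidistant fisheye: a pixel r from the principal point sees the ray r / f radians off the axis. A picture is of the moment at which its call begins: read the wrist's pose just before it. camera_params takes no time and is no camera call; for the wrist camera it gives the pose at the moment of the call.
- bot.job_done(): hands the job in; it is judged then, once.
The state is a dict: "time": time; "q": joint angles; "qd": joint speeds; "joint_efforts": joint torques, N m; "ee_pos": TCP position; "tcp_rot": TCP orientation; "wrist_force": force on the tool from outside, world axes, zero at the start; "torque": the same for the moment, N m; "opening": finger opening in m; "grasp_force": force on a finger pad.
Only numpy, scipy, OpenCV 4.12 (cv2) and the standard library are available. Lean on these libraries where they do the work, as an engineer would, in place of code of your own. Each camera call takes 0.05 s, during which the arm holds its last target. There are 200 camera calls.

## Task

Unlock the analyser by drawing its pattern, a capital L, on the dots of the touchscreen: with the closed fingertips touch the top left dot as you face the screen, slide down the left column to the bottom left dot and on along the bottom row to the bottom right dot, in one stroke without coming off the glass or touching the other dots. Keep the touch gentle, then lift the fingers well clear of the screen. Use the bare fingertips and leave the stylus and everything else where it is.

Things in the scene. Friction and masses are not known exactly. Their poses are not given: they have to be found in the camera images.
- analyser: Ivory wedge-shaped bench analyser, fixed; origin on the bench right below the middle of its screen, x to its back, y to its left. Housing x -149 to +212, y -170 to +250 mm: front ledge 65 mm high, 30 deep, with a 4 mm lip; then a face that slopes up at 20 degrees and holds the screen (at its left a plate with square cuvette holes); then a level rear deck 151 mm high
- screen: Its dark blue touchscreen, 240 mm wide, 180 high. Origin: middle of the glass surface, 111 mm above the bench; x up the screen (away from the robot, rising 20 degrees), y to the left as one faces it from the robot, z out of the glass. It shows nine equal dots (rings 19 mm across, white middle), 3 x 3, 45 mm apart, middle one at the origin, and cards of little bars at both sides
- dot1 (a point): the centre of the top left (x +45, y +45 mm) of the nine dots, on the glass; its axes are those of screen. The L begins here. The glass floats in a rubber gasket: it gives way straight inwards, from about 3 N at first touch to 11 N at 3 mm, then stops hard; released it comes back. A bezel 12 mm wide, 1.4 mm above the glass, surrounds it (beyond 98 mm in x, 126 in y)
- dot2 (a point): the centre of the middle left (x 0, y +45 mm) of the nine dots, on the glass; its axes are those of screen. Second of the L
- dot3 (a point): the centre of the bottom left (x -45, y +45 mm) of the nine dots, on the glass; its axes are those of screen. Corner of the L
- dot4 (a point): the centre of the bottom middle (x -45, y 0 mm) of the nine dots, on the glass; its axes are those of screen. Fourth of the L
- dot5 (a point): the centre of the bottom right (x -45, y -45 mm) of the nine dots, on the glass; its axes are those of screen. The L ends here
- stylus: loose grey stylus, 8 x 128 x 8 mm, lying along the ledge below the screen; origin at the middle of its underside
- cuvette_a: loose clear cuvette, 12.5 mm square and 45 mm high, standing on the rear deck above the screen; origin at the middle of its underside
- cuvette_b: second such cuvette, farther right on the rear deck
- tube_rack: loose blue rack of capped tubes, 200 mm long (x), 75 mm wide, 104 mm high, on the bench to the left of the analyser; origin at the middle of its underside
- mouse: loose black computer mouse, 100 x 58 x 30 mm, on the bench to the right of the analyser; origin at the middle of its underside
- tip_tub: loose clear open tub with yellow pipette tips, 130 x 100 x 55 mm, on the bench to the right of the analyser, behind the mouse; origin at the middle of its underside
- pipette: loose white micropipette, 245 mm long and 28 mm high, on the bench in front of the robot, to the right, lying along its x; origin near its middle, on the bench
- wash_bottle: loose white bottle, 68 mm across and 180 mm high, standing on the bench to the robot's left; origin at the middle of its underside

How it is judged:
By the outcome, as a careful person would: the job done as asked, in the order asked, and still so for the second after the job is handed in, with the robot touching nothing.
It also fails if it takes over 51 s, if anything falls off the work surface, if the arm or the gripper's body presses on something with over 40 N, if the wrist force passes 120 N, or if a joint passes its speed limit or range.

## Working session

There is one attempt and no reset: what is moved stays moved. The work goes in short steps, Python scripts to look and compute and a tool call to move; the robot and the scene stay as the last step left them, time stands still between calls to the robot, and variables do not carry over. Pictures are saved under pics/ and viewed, at most 10 in all, crops included, and the job is handed in when it is done.

Besides the shell and the picture viewer there is one more tool, called as a command line: name --argument value ..., lists and objects as JSON in quotes. apply_moves: Moves the arm, as the interface text tells. Its arguments: {"type":"object","properties":{"motion":{"type":"array","items":{"type":"object","properties":{"jaw":{"type":"number"},"xyz":{"type":"array","items":{"type":"number"}},"twist":{"type":"number"}}}},"grip_force":{"type":"number"}},"required":["motion"]}

```bash
mkdir -p pics; ls; python3 - <<'E'
from workcell import sensors,camera,camera_params
import cv2,numpy as np
o=sensors.get_obs();print({k:np.round(v,4).tolist() for k,v in o.items()})
for n in("top","scene"):
    p,d=camera(n);cv2.imwrite(f"pics/{n}.png",p[...,::-1]);np.save(f"pics/{n}.npy",d)
    print(n,camera_params(n))
E
```

```text
pics
{'time': 0.0, 'q': [67.5526, 5.0121, 10.0334, 95.0994, -0.0007, 89.9996], 'qd': [0.004, 0.0917, -0.0161, 0.0944, -0.0642, -0.0742], 'joint_efforts': [-0.0021, -52.0395, 46.4801, 0.0166, -0.0003, -0.0], 'ee_pos': [0.2099, 0.5081, 0.2493], 'tcp_rot': [-179.922, 0.0007, 157.5531], 'wrist_force': [-0.5617, 0.3108, -0.0475], 'torque': [-0.0078, -0.011, 0.0242], 'grasp_force': 0.0, 'opening': 0.0853}
top {'mtx': array([[441.06834543,   0.        , 317.15153587],
       [  0.        , 441.06834543, 241.46639502],
       [  0.        ,   0.        ,   1.        ]]), 'rvec': array([ 1.94761987, -2.25919149,  0.24895801]), 'tvec': array([0.09031693, 0.57234703, 1.11475732])}
scene {'mtx': array([[434.5154353 ,   0.        , 323.79372763],
       [  0.        , 434.5154353 , 239.95138813],
       [  0.        ,   0.        ,   1.        ]]), 'rvec': array([ 2.09428224,  1.46057366, -0.48316003]), 'tvec': array([-0.20739389, -0.35341163,  1.41830714])}
```

View pics/top.png

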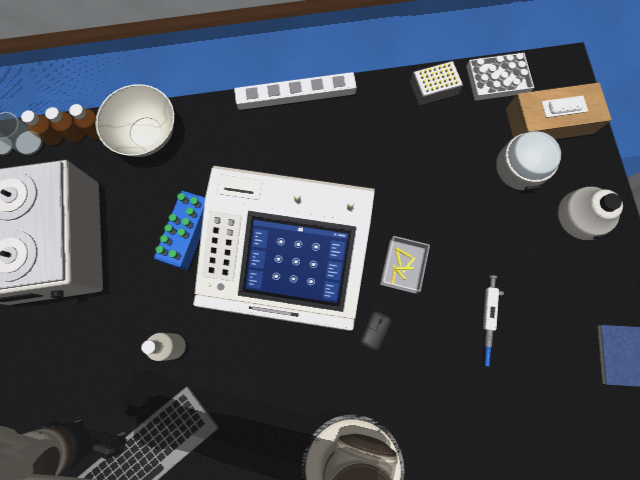

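View pics/scene.png

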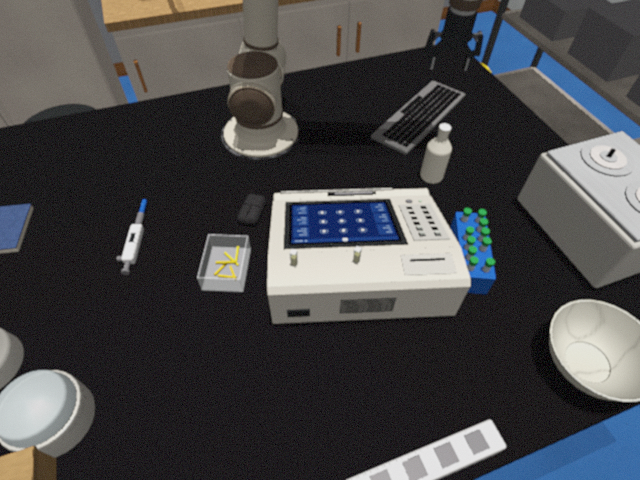

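The top view shows the screen with its dots at about (281,242) to (311,281), the stylus on the ledge at (273,311), and the robot base at the bottom (352,455). The scene view sees the same from behind. Next I'll take enlarged crops.

```bash
python3 - <<'E'
import cv2,numpy as np
t=cv2.imread("pics/top.png");s=cv2.imread("pics/scene.png")
a=cv2.resize(t[205:325,235:365],None,fx=5,fy=5,interpolation=cv2.INTER_CUBIC)
b=cv2.resize(s[190:255,275:415],None,fx=5,fy=5,interpolation=cv2.INTER_CUBIC)
cv2.imwrite("pics/ta.png",a);cv2.imwrite("pics/sb.png",b)
E
```

```text
(no output)
```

View pics/ta.png

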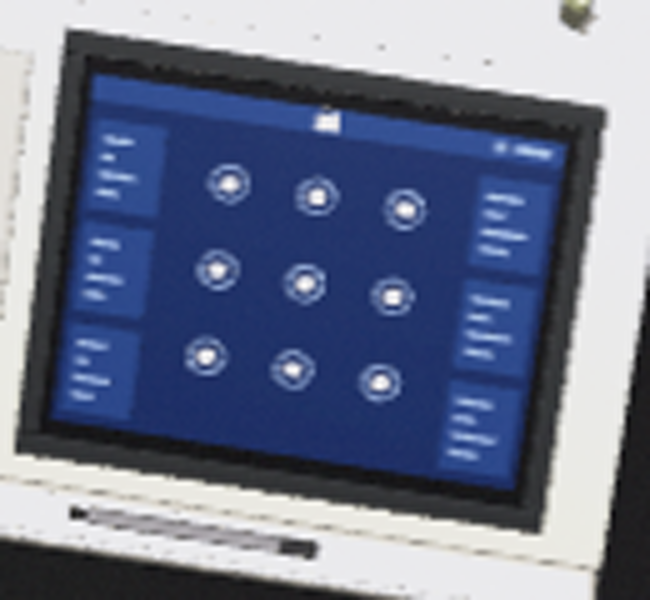

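View pics/sb.png

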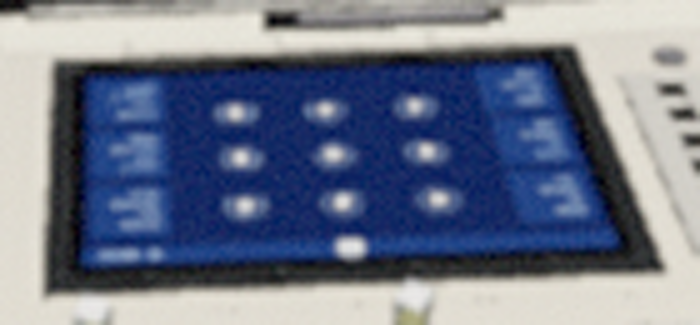

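```bash
cat > fit.py <<'E'
import cv2,numpy as np
from scipy.optimize import least_squares
from workcell import camera_params
T=np.array([(229,184),(317,198),(405,209),(217,271),(305,284),(393,297),(206,356),(292,370),(380,383)],float)
S=np.array([(438,200),(343,203),(246,206),(427,152),(333,155),(241,158),(415,106),(325,110),(236,112)],float)
T=(T+.5)/5-.5+[235,205]; S=(S+.5)/5-.5+[275,190]
L=np.array([(x,y,0) for x in(.045,0,-.045) for y in(.045,0,-.045)])
def Rm(yaw,t):
    c,s=np.cos(yaw),np.sin(yaw);a,b=np.cos(t),np.sin(t)
    return np.array([[c,-s,0],[s,c,0],[0,0,1]])@np.array([[a,0,-b],[0,1,0],[b,0,a]])
C={n:camera_params(n) for n in("top","scene")}
def res(p,px,ns,full=False):
    z=p[3] if len(p)>3 else .111
    W=L@Rm(p[2],np.radians(20)).T+[p[0],p[1],z]
    return np.concatenate([(cv2.projectPoints(W,C[n]["rvec"],C[n]["tvec"],C[n]["mtx"],None)[0][:,0]-q).ravel() for n,q in zip(ns,px)])
if __name__=="__main__":
    for px,ns,z in(([T],["top"],0),([S],["scene"],0),([T,S],["top","scene"],0),([T,S],["top","scene"],1)):
        r=least_squares(res,[.5,.1,0]+([.11] if z else []),args=(px,ns))
        print(ns,np.round(r.x,4),np.degrees(r.x[2]).round(2),"rms px",np.sqrt(np.mean(r.fun**2)).round(2))
    d=np.load("pics/top.npy");c=C["top"];R=cv2.Rodrigues(c["rvec"])[0]
    for u,v in T[[0,4,8]]:
        z=np.median(d[int(v)-1:int(v)+3,int(u)-1:int(u)+3]);print("depth pt",np.round(R.T@(np.linalg.inv(c["mtx"])@[u,v,1]*z-c["tvec"]),4))
E
python3 fit.py
```

```text
['top'] [ 0.5258  0.0682 -0.2997] -17.17 rms px 0.1
['scene'] [ 0.5275  0.0682 -0.3024] -17.32 rms px 0.11
['top', 'scene'] [ 0.5265  0.0683 -0.3009] -17.24 rms px 0.24
['top', 'scene'] [ 0.5262  0.0686 -0.3009  0.1094] -17.24 rms px 0.13
depth pt [0.5791 0.0987 0.1273]
depth pt [0.5254 0.0681 0.1123]
depth pt [0.472  0.0377 0.0964]
```

Both views agree: the screen middle is at (0.5265, 0.0683, 0.111) with yaw -17.24°. The free-height fit gives 0.109, which is consistent with the stated height. Now I'll close the fingers and move above dot1.

apply_moves --motion '[{"jaw": -1, "xyz": [-60, -30, 0], "twist": -0.091}, {"jaw": -1, "xyz": [-115, -56, 0], "twist": -0.091}, {"jaw": -1, "xyz": [-170, -83, 0], "twist": -0.091}, {"jaw": -1, "xyz": [-225, -110, 0], "twist": -0.091}, {"jaw": -1, "xyz": [-280, -137, 0], "twist": -0.091}]' --grip_force 20

```text
time: 0.72
ee_pos: [0.4174, 0.273, 0.2498]
tcp_rot: [-180.0, -0.0, 162.8]
wrist_force: [1.1, 1.5, 0.5]
opening: 0.0001
grasp_force: 0.0
```

apply_moves --motion '[{"jaw": -1, "xyz": [-50, -30, 0]}, {"jaw": -1, "xyz": [-100, -60, 0]}, {"jaw": -1, "xyz": [-150, -91, 0]}, {"jaw": -1, "xyz": [-197, -119, 0]}, {"jaw": -1, "xyz": [-197, -119, 40]}]'

```text
validation failed for argument at $.mo...
```

```bash
python3 - <<'E'
from workcell import sensors,camera,camera_params
import cv2,numpy as np
o=sensors.get_obs();print({k:np.round(v,4).tolist() for k,v in o.items() if k in("time","ee_pos","tcp_rot","wrist_force","torque","opening","q")})
p,d=camera("wrist");np.save("pics/w1.npy",d);cv2.imwrite("pics/w1.png",p[...,::-1]);print(camera_params("wrist"))
p,d=camera("scene");np.save("pics/s1.npy",d);cv2.imwrite("pics/s1.png",cv2.resize(p[100:260,220:420,::-1],None,fx=3.7,fy=3.7,interpolation=cv2.INTER_CUBIC))
E
```

```text
{'time': 0.725, 'q': [33.1851, -2.0383, 2.8902, 94.9373, 0.0018, 50.4144], 'ee_pos': [0.4174, 0.273, 0.2498], 'tcp_rot': [-179.9944, -0.007, 162.7707], 'wrist_force': [1.1003, 1.5295, 0.515], 'torque': [0.0273, -0.0339, 0.0141], 'opening': 0.0001}
{'mtx': array([[371.64829954,   0.        , 324.87717819],
       [  0.        , 371.64829954, 243.54651085],
       [  0.        ,   0.        ,   1.        ]]), 'rvec': array([-2.32105281, -1.70377928, -0.26129239]), 'tvec': array([-0.38184006, -0.34504225,  0.28287813])}
```

View pics/w1.png

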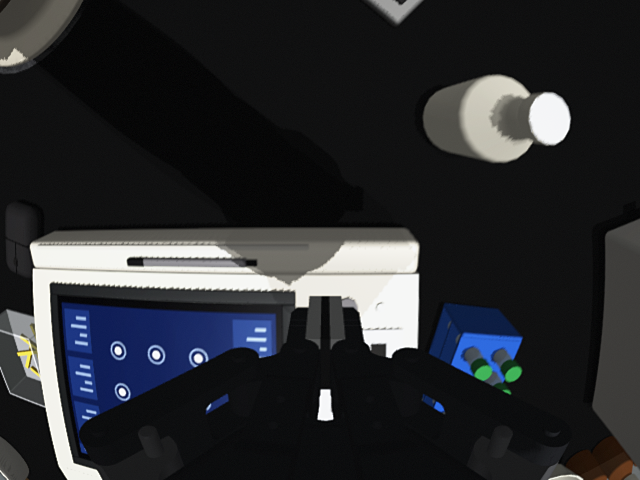

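View pics/s1.png

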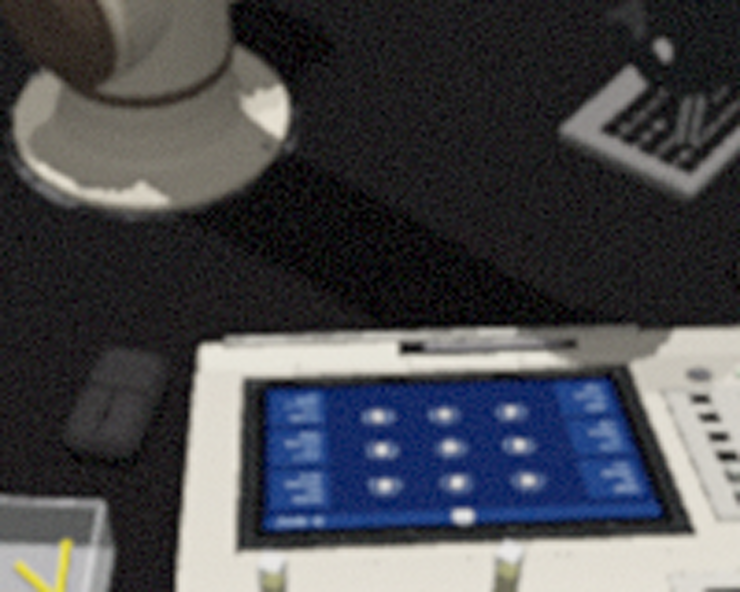

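The second move was refused, so the arm hasn't moved. The wrist view shows the closed fingertips at about (325,300), the bottom dot row at (118,350), (156,354) and (198,358), and the stylus at (192,262). I'll resend with twist included.

apply_moves --motion '[{"jaw": -1, "xyz": [-50, -30, 0], "twist": 0}, {"jaw": -1, "xyz": [-100, -60, 0], "twist": 0}, {"jaw": -1, "xyz": [-150, -91, 0], "twist": 0}, {"jaw": -1, "xyz": [-197, -119, 0], "twist": 0}, {"jaw": -1, "xyz": [-197, -119, 40], "twist": 0}]'

```text
time: 1.45
ee_pos: [0.5724, 0.1006, 0.2112]
tcp_rot: [179.9, 0.2, 162.6]
wrist_force: [0.1, -0.3, -0.8]
opening: -0.0004
grasp_force: 0.0
```

apply_moves --motion '[{"jaw": -1, "xyz": [0, 0, 20], "twist": 0}, {"jaw": -1, "xyz": [0, 0, 45], "twist": 0}, {"jaw": -1, "xyz": [0, 0, 45], "twist": 0}, {"jaw": -1, "xyz": [0, 0, 45], "twist": 0}]'

```text
time: 1.95
ee_pos: [0.5695, 0.1031, 0.1659]
tcp_rot: [180.0, 0.0, 162.8]
wrist_force: [-0.2, -0.4, -0.4]
opening: -0.0001
grasp_force: 0.0
```

```bash
python3 - <<'E'
from workcell import sensors,camera,camera_params
import cv2,numpy as np
o=sensors.get_obs();print({k:np.round(v,4).tolist() for k,v in o.items() if k in("time","ee_pos","tcp_rot","wrist_force","torque","opening")})
P=np.array(o["ee_pos"])
R=cv2.Rodrigues(np.array([0,0,0.]))[0]
from scipy.spatial.transform import Rotation as Ro
Rt=Ro.from_euler('xyz',o["tcp_rot"],degrees=True).as_matrix()
c=camera_params("wrist");p,d=camera("wrist")
v,u=np.mgrid[:480,:640]; K=c["mtx"];x=(u-K[0,2])/K[0,0];y=(v-K[1,2])/K[0,0];r=np.hypot(x,y)+1e-9
q=np.stack([np.tan(r)*x/r,np.tan(r)*y/r,np.ones_like(r)],-1)*d[...,None]
Rc=cv2.Rodrigues(c["rvec"])[0];W=(q-c["tvec"])@Rc
t=(W-P)@Rt*1000   # tool coords mm
m=(d>0)&(abs(t[...,0])<25)&(abs(t[...,1])<40)&(t[...,2]<24)&(t[...,2]>-5)
for z in range(-5,24,2):
    k=m&(t[...,2]>=z)&(t[...,2]<z+2)
    if k.sum()>3: print(z,k.sum(),"x",np.percentile(t[k][:,0],[2,50,98]).round(1),"y",np.percentile(t[k][:,1],[2,98]).round(1))
cw=cv2.resize(p[220:420,225:425,::-1],None,fx=2.9,fy=2.9,interpolation=cv2.INTER_CUBIC)
p,d=camera("scene");cs=cv2.resize(p[110:260,250:420,::-1],(580,512),interpolation=cv2.INTER_CUBIC)
cv2.imwrite("pics/w2.png",cw);cv2.imwrite("pics/s2.png",cs)
E
```

```text
{'time': 1.95, 'ee_pos': [0.5695, 0.1031, 0.1659], 'tcp_rot': [179.9832, 0.0318, 162.7827], 'wrist_force': [-0.188, -0.3765, -0.3695], 'torque': [-0.0189, -0.0277, -0.0034], 'opening': -0.0001}
-5 183 x [ 7.3 11.  12.1] y [-12.4  12.7]
-3 187 x [ 6.9 11.2 12.3] y [-12.5  13.3]
-1 162 x [ 6.9 11.2 12.1] y [-12.9  13.4]
1 174 x [ 6.9  8.1 12.2] y [-13.1  13.4]
3 178 x [ 6.8  8.1 12.1] y [-12.6  13.4]
5 163 x [ 7.4 11.3 12.4] y [-12.6  13.3]
7 147 x [ 7.1 11.2 12.3] y [-12.5  13.1]
9 134 x [ 7.  11.2 12.2] y [-11.8  11.8]
11 80 x [ 7.1 11.5 12.3] y [-10.6  11.4]
13 55 x [10.8 11.6 12. ] y [-5.   6.4]
15 15 x [11.1 11.2 11.4] y [-5.8  6.3]
```

View pics/s2.png

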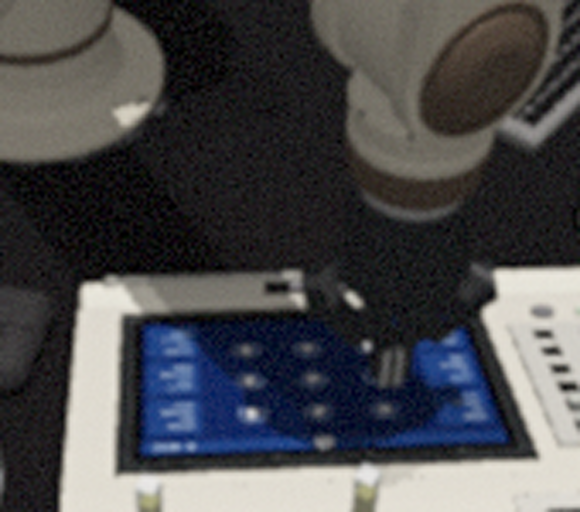

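View pics/w2.png

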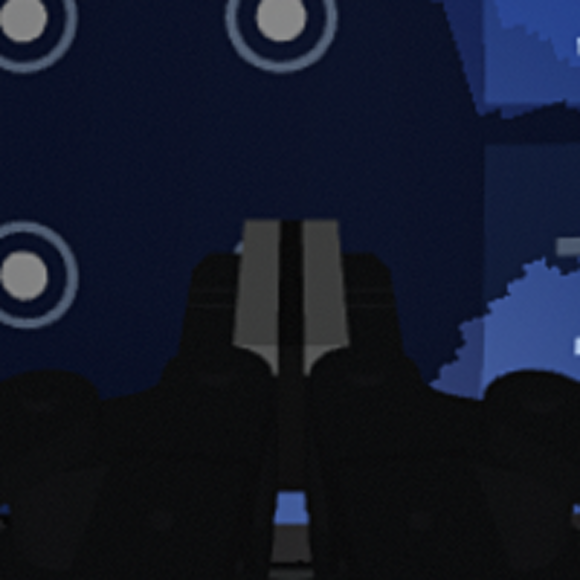

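The scene view shows the fingers closed over dot1, with bare tip pads near (390,370) of the crop. The wrist view shows tip pads that measure about 22 x 12 mm. With the tool vertical, the pads' uphill edge (11 mm up from the TCP) will touch first, so I put that edge on the dots.

apply_moves --motion '[{"jaw": -1, "xyz": [-0.5, -1, 8], "twist": 0}, {"jaw": -1, "xyz": [-0.5, -1, 16], "twist": 0}, {"jaw": -1, "xyz": [-0.5, -1, 17], "twist": 0}, {"jaw": -1, "xyz": [-0.5, -1, 17], "twist": 0}, {"jaw": -1, "xyz": [-0.5, -1, 17], "twist": 0}]'

```text
time: 2.68
ee_pos: [0.5697, 0.1017, 0.1482]
tcp_rot: [180.0, 0.0, 162.8]
wrist_force: [0.0, -0.2, -0.4]
opening: -0.0005
grasp_force: 0.0
```

apply_moves --motion '[{"jaw": -1, "xyz": [0, 0, 0.5], "twist": 0}, {"jaw": -1, "xyz": [0, 0, 1], "twist": 0}, {"jaw": -1, "xyz": [0, 0, 1.5], "twist": 0}, {"jaw": -1, "xyz": [0, 0, 1.5], "twist": 0}]'

```text
time: 3.18
ee_pos: [0.5695, 0.1017, 0.1464]
tcp_rot: [-180.0, -0.0, 162.8]
wrist_force: [0.1, -0.2, -0.1]
opening: 0.0
grasp_force: 0.0
```

apply_moves --motion '[{"jaw": -1, "xyz": [0, 0, 0.5], "twist": 0}, {"jaw": -1, "xyz": [0, 0, 1], "twist": 0}, {"jaw": -1, "xyz": [0, 0, 1], "twist": 0}]'

```text
time: 3.55
ee_pos: [0.5695, 0.1017, 0.1454]
tcp_rot: [-180.0, -0.0, 162.8]
wrist_force: [0.5, 0.1, 0.8]
opening: 0.0002
grasp_force: 0.0
```

apply_moves --motion '[{"jaw": -1, "xyz": [0, 0, 0.5], "twist": 0}, {"jaw": -1, "xyz": [0, 0, 0.8], "twist": 0}, {"jaw": -1, "xyz": [0, 0, 0.8], "twist": 0}]'

```text
time: 3.92
ee_pos: [0.5696, 0.1017, 0.1447]
tcp_rot: [180.0, -0.0, 162.8]
wrist_force: [0.4, -0.2, -0.5]
opening: 0.0002
grasp_force: 0.0
```

```bash
python3 -c "
from workcell import sensors
o=sensors.get_obs()
print(o['time'],o['ee_pos'],o['wrist_force'],o['torque'])"
```

```text
3.925 [0.56956315 0.10166094 0.14467342] [ 0.42950326 -0.21135534 -0.4656604 ] [-0.00047623 -0.03389476 -0.00204093]
```

apply_moves --motion '[{"jaw": -1, "xyz": [0, 0, 0.4], "twist": 0}, {"jaw": -1, "xyz": [0, 0, 0.7], "twist": 0}, {"jaw": -1, "xyz": [0, 0, 0.7], "twist": 0}]'

```text
time: 4.3
ee_pos: [0.5695, 0.1016, 0.1439]
tcp_rot: [-180.0, -0.0, 162.8]
wrist_force: [0.2, -0.1, -0.7]
opening: -0.0002
grasp_force: 0.0
```

apply_moves --motion '[{"jaw": -1, "xyz": [0, 0, 0.4], "twist": 0}, {"jaw": -1, "xyz": [0, 0, 0.8], "twist": 0}, {"jaw": -1, "xyz": [0, 0, 0.8], "twist": 0}]'

```text
time: 4.68
ee_pos: [0.5696, 0.1017, 0.1435]
tcp_rot: [180.0, 0.0, 162.8]
wrist_force: [-0.2, -0.1, 2.6]
opening: 0.0001
grasp_force: 1.4
```

apply_moves --motion '[{"jaw": -1, "xyz": [0, 0, 0.5], "twist": 0}, {"jaw": -1, "xyz": [0, 0, 1.0], "twist": 0}, {"jaw": -1, "xyz": [0, 0, 1.0], "twist": 0}]'

```text
time: 5.05
ee_pos: [0.5699, 0.1016, 0.1427]
tcp_rot: [180.0, 0.1, 162.8]
wrist_force: [-0.4, -1.0, 6.0]
opening: -0.0003
grasp_force: 2.6
```

```bash
python3 -c "
from workcell import sensors
o=sensors.get_obs()
print(o['time'],o['ee_pos'],o['wrist_force'],o['torque'])"
```

```text
5.05 [0.56986462 0.10160506 0.14266673] [-0.42025382 -1.04920575  6.00818379] [-0.18393708 -0.02152041 -0.06148817]
```

Contact on dot1 at about 6 N, so I start the stroke.

apply_moves --motion '[{"jaw": -1, "xyz": [2.8, 0, 1.0], "twist": 0}, {"jaw": -1, "xyz": [5.6, 0, 2.0], "twist": 0}, {"jaw": -1, "xyz": [8.4, 0, 3.1], "twist": 0}, {"jaw": -1, "xyz": [11.3, 0, 4.1], "twist": 0}, {"jaw": -1, "xyz": [14.1, 0, 5.1], "twist": 0}]'

```text
time: 5.68
ee_pos: [0.5567, 0.1059, 0.1377]
tcp_rot: [180.0, 0.1, 162.8]
wrist_force: [2.7, -0.5, 5.8]
opening: -0.0004
grasp_force: 2.4
```

apply_moves --motion '[{"jaw": -1, "xyz": [3.5, 0, 1.3], "twist": 0}, {"jaw": -1, "xyz": [7.0, 0, 2.6], "twist": 0}, {"jaw": -1, "xyz": [10.6, 0, 3.9], "twist": 0}, {"jaw": -1, "xyz": [14.1, 0, 5.1], "twist": 0}, {"jaw": -1, "xyz": [17.6, 0, 6.4], "twist": 0}]'

```text
time: 6.3
ee_pos: [0.5399, 0.1111, 0.1313]
tcp_rot: [180.0, 0.1, 162.8]
wrist_force: [1.6, 0.1, 5.5]
opening: 0.0002
grasp_force: 2.4
```

apply_moves --motion '[{"jaw": -1, "xyz": [3.5, 0, 1.3], "twist": 0}, {"jaw": -1, "xyz": [7.0, 0, 2.6], "twist": 0}, {"jaw": -1, "xyz": [10.6, 0, 3.9], "twist": 0}, {"jaw": -1, "xyz": [14.1, 0, 5.2], "twist": 0}, {"jaw": -1, "xyz": [17.6, 0, 6.5], "twist": 0}]'

```text
time: 6.92
ee_pos: [0.5231, 0.1163, 0.1248]
tcp_rot: [180.0, 0.1, 162.8]
wrist_force: [1.3, -0.9, 5.8]
opening: 0.0003
grasp_force: 2.5
```

apply_moves --motion '[{"jaw": -1, "xyz": [3.5, 0, 1.3], "twist": 0}, {"jaw": -1, "xyz": [7.0, 0, 2.6], "twist": 0}, {"jaw": -1, "xyz": [10.6, 0, 3.9], "twist": 0}, {"jaw": -1, "xyz": [14.1, 0, 5.1], "twist": 0}, {"jaw": -1, "xyz": [17.6, 0, 6.4], "twist": 0}]'

```text
time: 7.55
ee_pos: [0.5063, 0.1216, 0.1185]
tcp_rot: [180.0, 0.1, 162.8]
wrist_force: [1.4, -0.3, 5.3]
opening: -0.0003
grasp_force: 2.5
```

apply_moves --motion '[{"jaw": -1, "xyz": [4, 0, 1.5], "twist": 0}, {"jaw": -1, "xyz": [8, 0, 3.0], "twist": 0}, {"jaw": -1, "xyz": [12, 0, 4.4], "twist": 0}, {"jaw": -1, "xyz": [17.6, 0, 6.5], "twist": 0}, {"jaw": -1, "xyz": [17.6, 0, 6.5], "twist": 0}]'

```text
time: 8.18
ee_pos: [0.489, 0.1269, 0.1118]
tcp_rot: [180.0, 0.1, 162.8]
wrist_force: [-0.3, 0.9, 4.5]
opening: -0.0
grasp_force: 2.6
```

At the corner (dot3) within 0.3 mm. Now along the bottom row.

apply_moves --motion '[{"jaw": -1, "xyz": [0, -3, 0.2], "twist": 0}, {"jaw": -1, "xyz": [0, -6, 0.2], "twist": 0}, {"jaw": -1, "xyz": [0, -10, 0.2], "twist": 0}, {"jaw": -1, "xyz": [0, -14, 0.2], "twist": 0}, {"jaw": -1, "xyz": [0, -18, 0.2], "twist": 0}]'

```text
time: 8.8
ee_pos: [0.4837, 0.1102, 0.1116]
tcp_rot: [179.9, 0.0, 162.8]
wrist_force: [-0.9, 4.8, 5.2]
opening: 0.0002
grasp_force: 2.8
```

apply_moves --motion '[{"jaw": -1, "xyz": [0, -4, 0], "twist": 0}, {"jaw": -1, "xyz": [0, -8, 0], "twist": 0}, {"jaw": -1, "xyz": [0, -12, 0], "twist": 0}, {"jaw": -1, "xyz": [0, -16, 0], "twist": 0}, {"jaw": -1, "xyz": [0, -20, 0], "twist": 0}]'

```text
time: 9.43
ee_pos: [0.4778, 0.0911, 0.1116]
tcp_rot: [179.9, 0.0, 162.8]
wrist_force: [-0.6, 3.8, 5.4]
opening: 0.0002
grasp_force: 2.8
```

apply_moves --motion '[{"jaw": -1, "xyz": [0, -4, 0], "twist": 0}, {"jaw": -1, "xyz": [0, -8, 0], "twist": 0}, {"jaw": -1, "xyz": [0, -12, 0], "twist": 0}, {"jaw": -1, "xyz": [0, -16, 0], "twist": 0}, {"jaw": -1, "xyz": [0, -20, 0], "twist": 0}]'

```text
time: 10.05
ee_pos: [0.4719, 0.0719, 0.1115]
tcp_rot: [179.9, 0.0, 162.8]
wrist_force: [0.8, 4.5, 5.3]
opening: 0.0004
grasp_force: 2.8
```

apply_moves --motion '[{"jaw": -1, "xyz": [0, -4, 0], "twist": 0}, {"jaw": -1, "xyz": [0, -8, 0], "twist": 0}, {"jaw": -1, "xyz": [0, -12, 0], "twist": 0}, {"jaw": -1, "xyz": [0, -16, 0], "twist": 0}, {"jaw": -1, "xyz": [0, -20, 0], "twist": 0}]'

```text
time: 10.68
ee_pos: [0.4659, 0.0528, 0.1115]
tcp_rot: [179.9, 0.0, 162.8]
wrist_force: [-1.1, 4.4, 5.0]
opening: 0.0002
grasp_force: 2.8
```

apply_moves --motion '[{"jaw": -1, "xyz": [0, -4, 0], "twist": 0}, {"jaw": -1, "xyz": [0, -8, 0], "twist": 0}, {"jaw": -1, "xyz": [0, -12, 0], "twist": 0}, {"jaw": -1, "xyz": [0, -12, 0], "twist": 0}]'

```text
time: 11.18
ee_pos: [0.4623, 0.0411, 0.1115]
tcp_rot: [179.9, 0.0, 162.8]
wrist_force: [-1.0, 2.5, 5.9]
opening: -0.0003
grasp_force: 2.8
```

At dot5, right on target. Lifting clear.

apply_moves --motion '[{"jaw": -1, "xyz": [0, 0, -5], "twist": 0}, {"jaw": -1, "xyz": [0, 0, -25], "twist": 0}, {"jaw": -1, "xyz": [0, 0, -60], "twist": 0}, {"jaw": -1, "xyz": [0, 0, -120], "twist": 0}, {"jaw": -1, "xyz": [0, 0, -120], "twist": 0}]'

```text
time: 11.8
ee_pos: [0.4636, 0.0408, 0.2355]
tcp_rot: [179.9, 0.3, 162.8]
wrist_force: [0.5, 0.8, -0.6]
opening: -0.0
grasp_force: 0.0
```

apply_moves --motion '[{"jaw": -1, "xyz": [0, 0, 0], "twist": 0}, {"jaw": -1, "xyz": [0, 0, 0], "twist": 0}, {"jaw": -1, "xyz": [0, 0, 0], "twist": 0}]'

```text
time: 12.18
ee_pos: [0.4618, 0.0407, 0.2301]
tcp_rot: [-180.0, -0.1, 162.8]
wrist_force: [0.6, -0.1, 0.2]
opening: -0.0001
grasp_force: 0.0
```

```bash
python3 - <<'E'
from workcell import sensors,camera
import cv2
p,d=camera("scene");cv2.imwrite("pics/s3.png",cv2.resize(p[150:330,190:500,::-1],(790,459),interpolation=cv2.INTER_CUBIC))
E
```

```text
(no output)
```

View pics/s3.png

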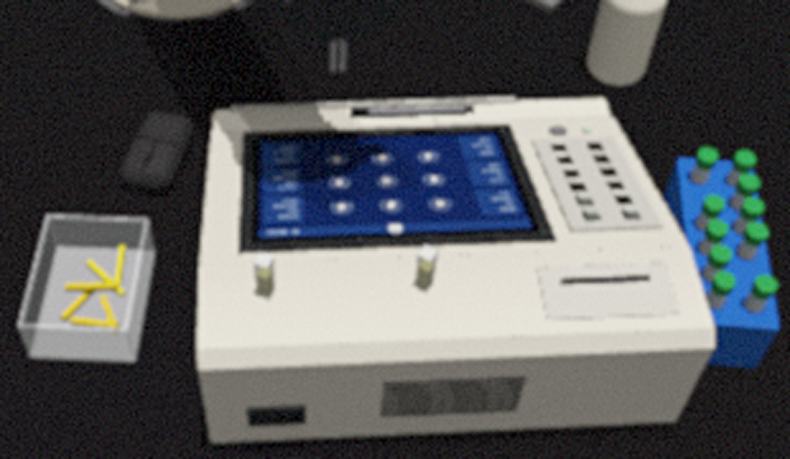

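The fingers are clear above the screen, with the tips at about (338,55). The stylus (412,108), the cuvettes and everything else in view are still in place.

```bash
python3 -c "
from workcell import bot
print(bot.job_done())"
```

```text
the job is handed in; nothing more can be done
None
```

I drew the L in one stroke from top left to bottom left to bottom right, with wrist-force readings up to about 7 N, then lifted the fingers about 12 cm clear and handed the job in at about 12 s; no verdict was shown.

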